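Nip a split mould shut in the bench clamp, then release the clamp

TASK

Close the split rubber mould that stands open in the bench clamp: pump the clamp's long trigger until the jaw holds the two halves tightly squeezed together and the trigger has gone stiff, then press the short release lever at the side and keep it down until the jaw has slid fully back home. Work only with the trigger and the release lever: do not touch the jaw or the mould halves, leave the mould standing shut, and leave the other things on the counter alone.

Things in the scene. Friction and masses are not known exactly. Their poses are not given: they have to be found in the camera images.
- clamp: Grey bench clamp bolted to the counter, right of the rolling mill (0.45 m high, mid-counter: go round it). Base 202 x 90 x 10 mm. Origin: underside of the base on the centre line, below the housing (x -45..12, y -18..18, z to 78 mm). +x: closing direction, from trigger to mould; +z up. The trigger sticks out to -x, the release lever to +y. Fixed jaw face at x = 115 mm, bed at z = 10 mm.
- trigger (a joint): Trigger angle, rad: 0 released (a spring lifts it), 0.6 fully pressed; hinge along the clamp's y axis at x -17, z 68 mm of the clamp. A full press drives the jaw forward about 13 mm; when the trigger is let right up again the jaw stays at the last 6 mm notch passed. A press takes 4 to 10 N at the press point; once the mould is squeezed tight the trigger stops short, at about 0.25 to 0.5, and is stiff.
- trigger_press (a point): Point in the middle of the black grip on top of the trigger, 85 mm behind its hinge, where it is pressed straight down; 100 mm above the counter when released, about 53 mm lower when fully pressed. The grip is 46 mm long (along the clamp's x), 20 mm wide and slopes as it goes down. To pump, let it come fully up between presses.
- release_lever (a joint): Release lever angle, rad: 0 up (sprung), 0.4 fully pressed. The jaw is free from about 0.25 rad. It twitches up to about 0.25 rad by itself as notches pass while the clamp is pumped.
- release_press (a point): Point on top of the black paddle (16 mm along the clamp's x, 20 mm along y) of the short release lever, 34 mm outside its hinge, 50 mm to the +y side of the clamp's centre line and 57 mm above the counter; it is pressed straight down, about 13 mm to its stop, with about 3 to 8 N.
- jaw_travel (a joint): Travel of the sliding jaw along the clamp's +x, m: 0 fully back (home), 0.045 its limit; it starts at 0 to 0.012. The closed mould is met at about 0.030; the face is sprung and gives up to 8 mm, so that a properly squeezed mould reads 0.033 to 0.038 with the trigger released. A spring of about 3 N pulls the jaw home, within about 0.5 s, while the release lever is down.
- clamp_jaw: The sliding jaw with its notched steel bar and sprung, rubber-faced plate (46 mm wide, 37 mm high). Its origin is that of the clamp, shifted by the travel.
- jaw_face (a point): Centre of the rubber face of the sliding jaw, 30 mm above the counter; 45 mm ahead of the clamp's origin when home.
- mould_half_far: Dark brown rubber mould half, a block 20 x 60 x 40 mm (along the clamp's x, y, z) standing on the bed against the fixed jaw. Origin: centre of its underside; x along the clamp's x.
- mould_half_near: The other half, same size, with two studs 5 mm long that enter the far half; it stands 6 to 13 mm short of the far half. Origin: centre of its underside; shut, the origins of the halves are 20 mm apart.
- brown_mould: Bystander: closed red-brown mould block 50 x 76 x 24 mm lying flat on the counter beyond the trigger.
- pin_vice: Bystander: pin vice, a knurled steel rod 12 mm thick and 99 mm long, lying beside the mould, in front of the clamp.
- flux_jar: Bystander: small white jar with a black cap, 41 mm across, 48 mm high, standing behind the clamp.
There are look-alikes about, which are no part of the job. Leave any turquoise look-alike of the mould_half_far alone.

How it is judged (in metres and radians):
On the way, in this order (a step that is already met when the one before it is completed fails the run):
1. the trigger is pressed well down (value of joint trigger above 0.25 rad), for 0.02 s.
2. the mould halves are shut and squeezed by the jaw, with the trigger let up (contact force between clamp_jaw and mould_half_near above 2 N and horizontal distance between mould_half_far and mould_half_near below 0.024 m and value of joint trigger below 0.1 rad), for 0.2 s.
At the end, for the whole second after the job is handed in: The jaw is back home (within 4 mm), the two mould halves stand upright (within 8 degrees) and shut (origins less than 24 mm apart, so a gap under 4 mm) against the fixed jaw (within 7 mm) and at rest, the trigger and the release lever are let up (value of joint jaw_travel below 0.004 m and horizontal distance between mould_half_far and mould_half_near below 0.024 m and x of mould_half_far in the frame of clamp above 0.098 m and angle between each of mould_half_far, mould_half_near's own z axis and vertical below 0.15 rad and linear speed of mould_half_near below 0.02 m/s and value of joint trigger below 0.1 rad and value of joint release_lever below 0.25 rad); the robot touches nothing.
It fails at once if the robot touches the jaw (contact force between any of the fingers, the arm and clamp_jaw above 1 N).
It fails at once if the robot touches a mould half (contact force between any of the fingers, the arm and mould_half_far above 1 N or contact force between any of the fingers, the arm and mould_half_near above 1 N).
It fails at once if a bystander is shifted by more than 30 mm (distance of any of brown_mould, pin_vice, flux_jar from where it was at the start of the episode above 0.03 m).
It also fails if it takes over 54 s, if anything falls off the work surface, if the arm or the gripper's body presses on something with over 40 N, if the wrist force passes 120 N, or if a joint passes its speed limit or range.

ROBOT

A 7-joint arm with a two-finger parallel gripper is mounted at the origin on a cart in front of the work surface, level with it; the furniture and walls round the work are solid. World frame = base frame: x ahead of the robot, y to its left, z up, the work surface at z = 0. Lengths are in mm, angles in rad, forces in N, time in s.
With the tool pointing down it reaches from about 400 to 900 mm from the base axis. Payload 5.5 kg.
Tool frame: the origin (TCP) lies on the centre line of the jaws, within the pads' length; the fingertips stand 8 mm ahead of it and the grasp point (between the pads) lies 11 mm behind it (manip.finger_overhang is the z of the fingertips in the tool frame, in mm); z points along the fingers, y is the direction in which the jaws open and shut (so a half turn about z gives the same grasp; the last joint's range is limited). The gripper opens to 92 mm and grips with 3 to 60 N. Pads are 19 mm wide; open, the fingers measure 130 mm over their backs; the gripper's body (75 mm by 190 mm) begins 47 mm behind the grasp point.
Start: joints at [1.406, 0.501, -0.427, 1.55, 0.221, 1.138, -0.21], TCP at [269.697, -591.408, 234.729] pointing down, gripper open.
Joint ranges: [-2.88, 2.88], [-0.31, 2.03], [-1.54, 1.56], [0.2, 2.42], [-1.41, 4.55], [0.19, 2.02], [-2.57, 2.57]. Speed limits (rad/s): [2.57, 2.57, 3.14, 3.14, 3.14, 3.14, 3.14].

INTERFACE

Orientations are given as [roll, pitch, yaw] about the fixed x, y, z axes, in that order (R = Rz(yaw) Ry(pitch) Rx(roll)).
In Python, from station import telemetry, grab_frame, manip gives the robot as it stands.
- The arm moves only by the tool servo_tool, never from a script. Its argument "plan" is a list that holds one entry, the list of rows, each a list of 7 numbers: the turn, a rotation vector about the tool's x, y, z as a fraction of full scale, then the shift along the tool's x, y, z as a fraction of full scale, then the opening in per cent of the stroke, from 0 (shut) to 100 (fully open). A call has 1 to 12 rows; each row is the pose to reach, as a shift and turn from the pose commanded when the call began, along the tool's axes at that moment, turning the shorter way round; what a row does not reach only later rows make up. Full scale, the value 1, is 0.15 m for a shift and pi rad for a turn. A row lasts 1/10 s, in which the tool goes at most 50 mm and 8.59 degrees, less where a joint would pass 70% of its speed; a pose out of reach is approached as far as the arm can. A call with a number of a shift or a turn outside -1 to 1 is refused whole. A call with a gripper value outside its range is refused whole. The fingers move at their own pace and stop on an object; "force" is the grip in N (left out, the last holds). Time passes only in rows, so rows that repeat a pose let the fingers close. It gives the time, the measured TCP pose, the force and the opening at its end, in the units of the state.
- telemetry.observe(): the state, without advancing time (a new reading comes with each control period).
- grab_frame(name): name is "side" or "top" or "wrist"; returns a dict with "img" (384x512x3 uint8, red, green, blue), "depth" (384x512 float32, mm along the optical axis (not along the pixel's ray), 0 where there is no reading), "fx", "fy", "cx", "cy" (pixels), "k1" (the pictures are not rectified: a ray, as slopes to the right and down, at radius r is drawn at 1 + k1 r^2 times it, then the intrinsics apply), "extrinsics" (4x4, takes a point from camera to world coordinates). Camera axes: x right, y down, z forward; pixel columns grow to the right and rows downward; lengths in mm; the calibration is good to about 2 mm. A picture is of the moment at which its call begins.
- manip.finish_job(): hands the job in, once; it reports no verdict.
The state is a dict: "clock": time; "q": joint angles; "qd": joint speeds; "effort": joint torques, N m; "tcp_pos": TCP position; "tcp_rot": TCP orientation; "ft_force": force on the tool from outside, world axes, zero at the start; "torque": the same for the moment, N m; "grip_width": finger opening in mm.
Only numpy, scipy, OpenCV 4.12 (cv2) and the standard library are available. Lean on these libraries where they do the work, as an engineer would, in place of code of your own. Each camera call takes 0.05 s, during which the arm holds its last target.

## Working session

There is one attempt and no reset: what is moved stays moved. The work goes in short steps, Python scripts to look and compute and a tool call to move; the robot and the scene stay as the last step left them, time stands still between calls to the robot, and variables do not carry over. Pictures are saved under pics/ and viewed, and the job is handed in when it is done.

Besides the shell and the picture viewer there is one more tool, called after "Request:" as name([rows], argument=value, ...), one row to a line, values as JSON. servo_tool: Moves the arm, as the interface text tells. Shift numbers are shares of 0.15 m and turn numbers shares of pi rad, none past 1 either way. Its arguments: {"type":"object","properties":{"plan":{"type":"array"},"force":{"type":"number"}},"required":["plan"]}

```bash
mkdir -p pics; cat > h.py <<'E'
import numpy as np,cv2
from station import telemetry, grab_frame, manip
def snap(n,fn):
    f=grab_frame(n); cv2.imwrite('pics/'+fn+'.png',f['img'][:,:,::-1]); np.savez('pics/'+fn+'.npz',**f); return f
def load(fn): return dict(np.load('pics/'+fn+'.npz'))
def px(f,u,v,z=None,d=None):
    # world point of pixel at world height z, or depth
    xd=np.array([(u-f['cx'])/f['fx'],(v-f['cy'])/f['fy']]);x=xd.copy()
    for _ in range(20): x=xd/(1+f['k1']*(x@x))
    ray=np.array([x[0],x[1],1.]);E=f['extrinsics']
    if z is None:
        if d is None: d=f['depth'][int(round(v)),int(round(u))]
        return E[:3,:3]@(ray*d)+E[:3,3]
    r=E[:3,:3]@ray;o=E[:3,3]
    return o+r*(z-o[2])/r[2]
def crop(fn,x0,y0,x1,y1,s,out):
    im=cv2.imread('pics/'+fn+'.png')[y0:y1,x0:x1]
    cv2.imwrite('pics/'+out+'.png',cv2.resize(im,None,fx=s,fy=s,interpolation=cv2.INTER_CUBIC))
E
python3 - <<'E'
from h import *
print(telemetry.observe())
for n in('side','top','wrist'):
    f=snap(n,n+'0'); print(n,f['extrinsics'].round(2),f['fx'],f['k1'])
E
```

```text
{'clock': 0.0, 'q': array([ 1.40619828,  0.50185479, -0.42677504,  1.55144678,  0.22077544,
        1.13830558, -0.21027839]), 'qd': array([-0.00055587,  0.00119499,  0.00063539, -0.00080997,  0.00061487,
       -0.00209619, -0.00083446]), 'effort': array([ 1.75047637e-05, -5.66605246e+01, -5.81594735e+00, -2.79122150e+01,
       -6.84986031e-02,  3.05466482e-02,  1.22745196e-04]), 'tcp_pos': array([ 269.33522249, -590.81471678,  233.67389991]), 'tcp_rot': array([-3.13962979e+00, -8.14496321e-05,  4.27849299e-01]), 'ft_force': array([-0.14608228,  0.28138233,  0.09054379]), 'torque': array([-0.01473059,  0.0122108 , -0.04635598]), 'grip_width': 91.49555647473245}
side [[ 9.30000e-01 -1.70000e-01  3.30000e-01  2.40080e+02]
 [-3.70000e-01 -4.60000e-01  8.10000e-01 -1.01824e+03]
 [ 2.00000e-02 -8.70000e-01 -4.90000e-01  4.94560e+02]
 [ 0.00000e+00  0.00000e+00  0.00000e+00  1.00000e+00]] 357.58726187072955 -0.04241364557461657
top [[ 1.0000e-02 -9.7000e-01  2.3000e-01  3.1754e+02]
 [-1.0000e+00 -2.0000e-02 -0.0000e+00 -3.3381e+02]
 [ 0.0000e+00 -2.3000e-01 -9.7000e-01  9.3921e+02]
 [ 0.0000e+00  0.0000e+00  0.0000e+00  1.0000e+00]] 462.9828232085877 -0.03943647708009914
wrist [[ 4.1000e-01 -8.7000e-01 -2.6000e-01  3.4082e+02]
 [-9.1000e-01 -4.0000e-01 -1.2000e-01 -5.5755e+02]
 [-0.0000e+00  2.9000e-01 -9.6000e-01  3.8444e+02]
 [ 0.0000e+00  0.0000e+00  0.0000e+00  1.0000e+00]] 328.68238687017674 -0.0431499628518005
```

View pics/side0.png

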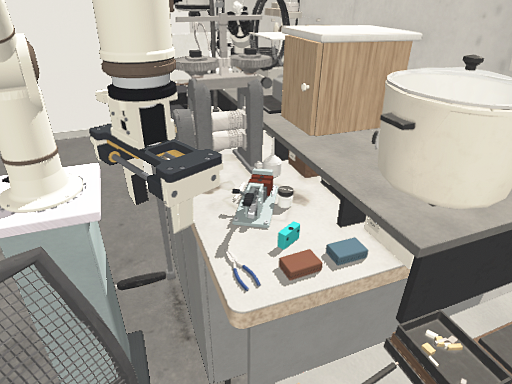

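View pics/top0.png

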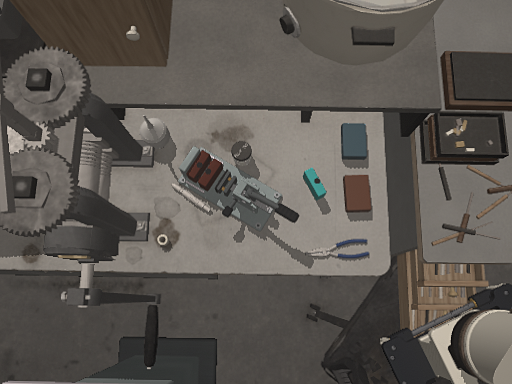

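View pics/wrist0.png

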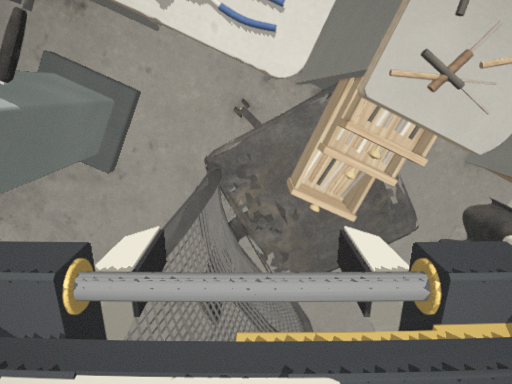

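```bash
python3 - <<'E'
from h import *
crop('top0',160,120,320,240,5,'c1')
crop('side0',215,140,315,230,7,'c2')
E
```

```text
(no output)
```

View pics/c1.png

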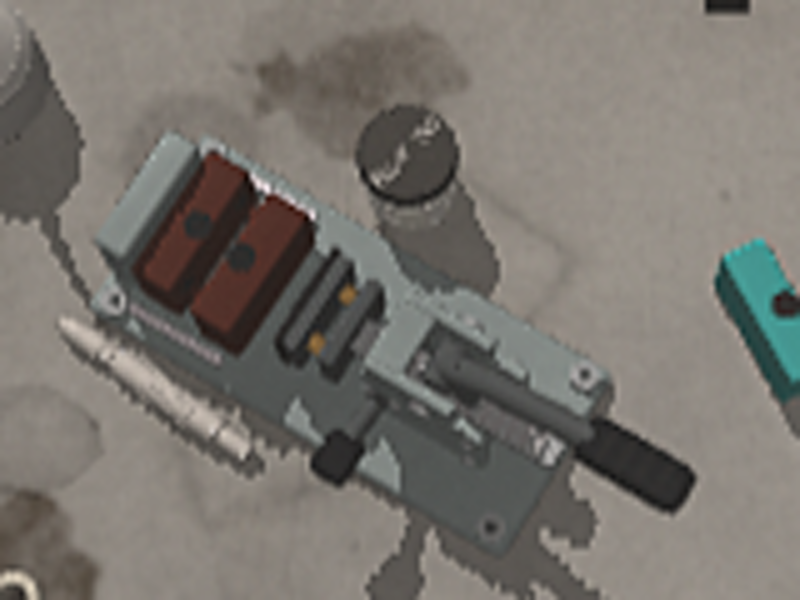

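View pics/c2.png

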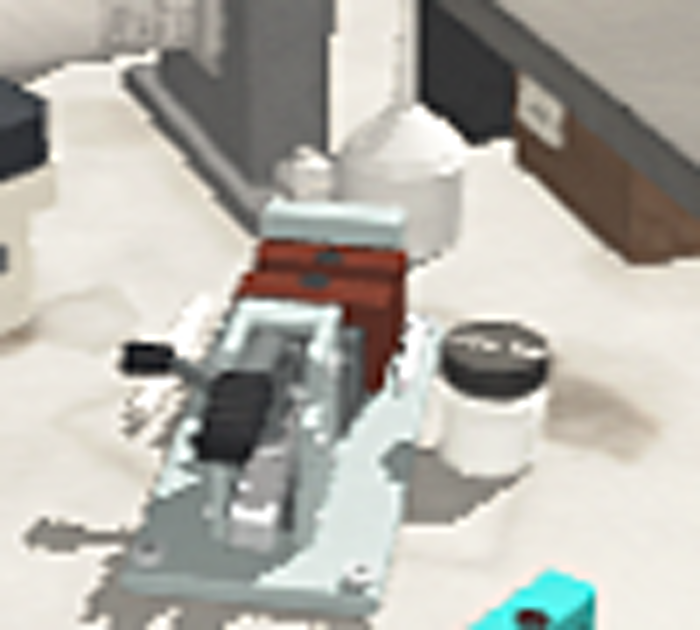

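The top view shows the clamp running up-left, with trigger grip at about (288,213), release paddle at (228,211) and mould halves at (199,166) and (210,174). 
Possible look-alikes:
- turquoise block at (315,184), which isn't the mould
- red-brown block at (357,194) and blue block at (354,141), both lying flat and not part of the job
- pliers handles at (340,248), not a trigger

The clamp at (240,190) has the trigger and lever, so I choose that one.

```bash
python3 - <<'E'
from h import *
f=load('top0')
g=lambda u,v,z:px(f,160+u/5,120+v/5,z)
P=g(640,462,100);R=g(338,452,57)
print('P',P,px(f,288,212.5),'R',R,px(f,227.6,210.5))
# grip ends
a=g(590,438,100);b=g(683,490,96);print(a,b)
# base screws / corners z=10
for n,c in dict(scr1=(585,372),scr2=(490,527),scr3=(113,300)).items(): print(n,g(*c,10))
# fit: clamp frame P=(-102,0), R=(x?,50)
# fixed jaw top outer edges
for c in ((175,135),(203,148),(97,240),(130,265)): print('fj',px(f,160+c[0]/5,120+c[1]/5),g(*c,50))
print('jar',g(408,155,48)); print('moulds',g(198,225,50),g(241,258,50))
print('brown',px(f,357,194),px(f,315,184))
E
```

```text
P [ 473.32720891 -385.4837844   100.        ] [ 473.70156103 -385.67040615   96.97226755] R [ 483.44144829 -271.12843058   57.        ] [ 483.35427768 -271.09307114   56.41616302]
[ 482.0454443  -367.01260609  100.        ] [ 463.8124274  -401.61724471   96.        ]
scr1 [ 527.30480323 -368.35410223   10.        ]
scr2 [ 462.36746747 -330.29112017   10.        ]
scr3 [ 554.84958364 -172.45550853   10.        ]
fj [ 611.07222176 -201.91877533   58.14931639] [ 613.78724446 -200.69889756   50.        ]
fj [ 620.73392879 -207.13591284   12.44730028] [ 608.44835623 -212.26860248   50.        ]
fj [ 566.55450933 -173.39684143   59.57322479] [ 569.2645923  -171.65109057   50.        ]
fj [ 559.51766281 -185.15567596   48.55081467] [ 559.12393973 -185.39754289   50.        ]
jar [ 607.40967307 -294.92039291   48.        ]
moulds [ 576.11129213 -211.74400132   50.        ] [ 562.69420418 -229.51772607   50.        ]
brown [ 528.07842232 -530.98070447   21.38655291] [ 543.50310834 -443.46803778   38.2495869 ]
```

```bash
python3 - <<'E'
from h import *
f=load('top0')
for n,(u,v) in dict(handle=(152,335),handletop=(152,310),crankL=(70,297),crankM=(120,298),crankR=(157,298),wheel=(85,245),gearR=(55,190),gear2=(80,85),gear3=(73,215),box=(180,360),post=(110,240),post2=(130,215),frame=(100,180),postfoot=(148,225),cab=(165,60),cup=(152,128),handledr=(290,20)).items(): print(n,px(f,u,v).round())
E
python3 - <<'E'
import sys; sys.path.insert(0,'.')
import station; print(dir(station.telemetry),dir(station.manip))
E
```

```text
handle [ 218.  -50. -350.]
handletop [ 283.  -46. -350.]
crankL [314.  -8. 123.]
crankM [314. -42. -60.]
crankR [ 315.  -57. -351.]
wheel [397. -51. 191.]
gearR [457. -54. 329.]
gear2 [611. -73. 332.]
gear3 [436. -50. 249.]
box [ 113.  -74. -693.]
post [413. -73. 134.]
post2 [477. -73.  24.]
frame [527. -36. 111.]
postfoot [ 459. -108.   12.]
cab [ 760. -147.  136.]
cup [ 649. -114.   61.]
handledr [ 802. -382.  210.]
['__class__', '__delattr__', '__dict__', '__dir__', '__doc__', '__eq__', '__format__', '__ge__', '__getattribute__', '__getstate__', '__gt__', '__hash__', '__init__', '__init_subclass__', '__le__', '__lt__', '__module__', '__ne__', '__new__', '__reduce__', '__reduce_ex__', '__repr__', '__setattr__', '__sizeof__', '__str__', '__subclasshook__', '__weakref__', 'observe'] ['PlanningError', '__class__', '__delattr__', '__dict__', '__dir__', '__doc__', '__eq__', '__format__', '__ge__', '__getattribute__', '__getstate__', '__gt__', '__hash__', '__init__', '__init_subclass__', '__le__', '__lt__', '__module__', '__ne__', '__new__', '__reduce__', '__reduce_ex__', '__repr__', '__setattr__', '__sizeof__', '__str__', '__subclasshook__', '__weakref__', 'finger_overhang', 'finish_job']
```

Request:
servo_tool([
  [[0, 0, -0.1954, 0.903, -0.341, 0, 0], [0, 0, -0.1954, 0.903, -0.341, 0, 0], [0, 0, -0.1954, 0.903, -0.341, 0, 0], [0, 0, -0.1954, 0.903, -0.341, 0, 0], [0, 0, -0.1954, 0.903, -0.341, 0, 0], [0, 0, -0.1954, 0.903, -0.341, 0, 0]],
], force=20)

```text
clock: 0.75
tcp_pos: [370.5, -489.6, 234.3]
tcp_rot: [-3.141, 0.0, 1.037]
ft_force: [-0.6, -0.5, 0.6]
grip_width: 48.3
```

Request:
servo_tool([
  [[0, 0, 0, 0.937, 0.233, 0.3, 0], [0, 0, 0, 0.937, 0.233, 0.3, 0], [0, 0, 0, 0.937, 0.233, 0.3, 0], [0, 0, 0, 0.937, 0.233, 0.565, 0], [0, 0, 0, 0.937, 0.233, 0.565, 0], [0, 0, 0, 0.937, 0.233, 0.565, 0]],
])

```text
clock: 1.35
tcp_pos: [470.9, -386.6, 149.3]
tcp_rot: [-3.139, 0.001, 1.037]
ft_force: [-1.6, 0.4, 0.3]
grip_width: 1.7
```

```bash
python3 - <<'E'
from h import *
for n in('side','top','wrist'): snap(n,n+'1')
crop('top1',160,100,360,250,4,'c3');crop('side1',170,80,330,230,4.0,'c4')
o=telemetry.observe();print(o['tcp_pos'],o['tcp_rot'],o['q'].round(2),o['ft_force'],o['grip_width'],o['clock'])
E
```

```text
[ 472.56458731 -387.56463784  151.64675876] [3.13900912e+00 1.19463689e-03 1.03735175e+00] [ 1.08  0.56 -0.59  1.72  0.37  0.97 -0.18] [ 0.89067741 -0.55243468  0.10220489] 0.4908432292293543 1.5
```

View pics/c3.png

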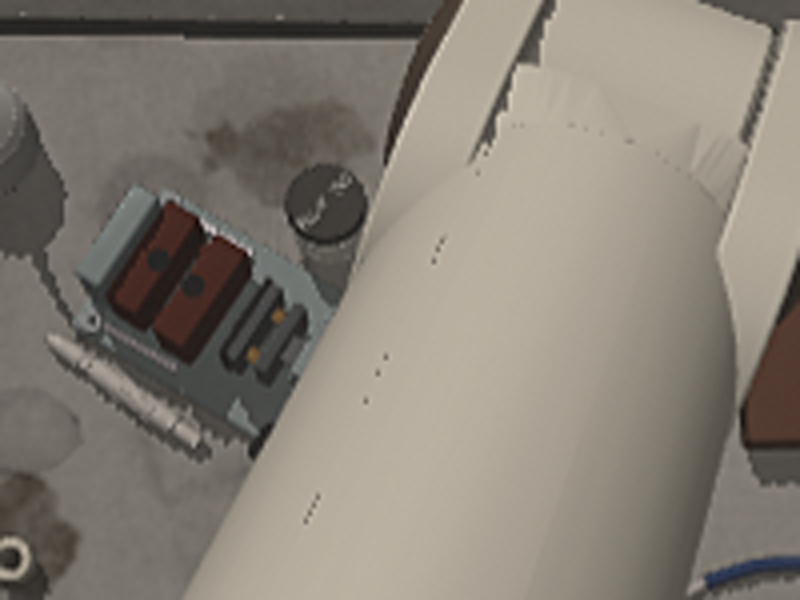

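View pics/c4.png

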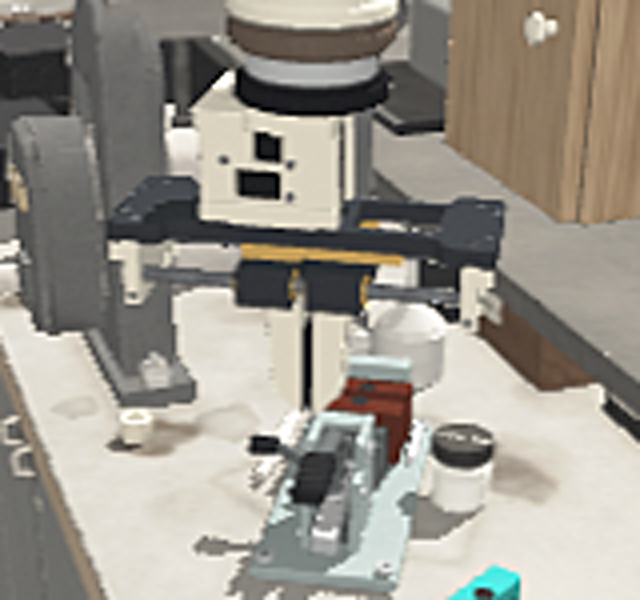

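View pics/wrist1.png

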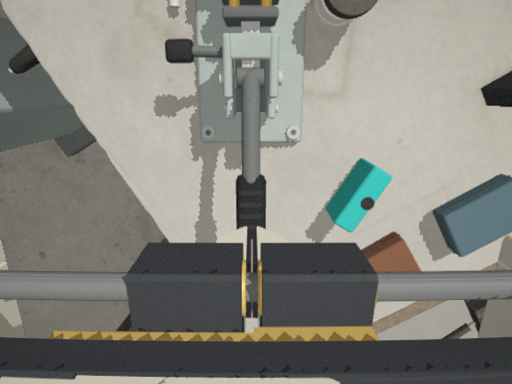

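```bash
python3 - <<'E'
from h import *
f=load('wrist1')
print(px(f,251,178,100),px(f,251,178),px(f,251,200),'paddle',px(f,180,50,57),px(f,180,50))
print('screws',px(f,209,132,10),px(f,293,132,10), 'jaw',px(f,250,13))
f=load('side1')
for u,v in ((247,199),(252,193),(245,203),(236,191)): print(px(f,u,v))
E
```

```text
[ 484.87674901 -364.90239672  100.        ] [ 484.87697324 -364.90201528  100.00167055] [ 477.67452975 -377.07001931  101.77496169] paddle [ 483.52246548 -270.33078616   57.        ] [ 483.60222211 -270.46666816   57.68643072]
screws [ 462.28599313 -330.4424646    10.        ] [ 526.09358685 -368.19238629   10.        ] jaw [ 538.28865794 -273.34003288   47.82113647]
[ 468.84192223 -393.29692152   99.96913726]
[ 490.08844818 -367.78334328   97.09986607]
[ 460.21105341 -404.53007441   98.06177514]
[ 481.47530444 -278.9597823    56.84313672]
```

Request:
servo_tool([
  [[0, 0, 0, 0, 0, 0.27, 0], [0, 0, 0, 0, 0, 0.36, 0], [0, 0, 0, 0, 0, 0.44, 0], [0, 0, 0, 0, 0, 0.5, 0], [0, 0, 0, 0, 0, 0.53, 0], [0, 0, 0, 0, 0, 0.53, 0]],
])

```text
clock: 2.1
tcp_pos: [470.7, -388.7, 71.5]
tcp_rot: [-3.141, 0.004, 1.038]
ft_force: [-5.0, -4.5, 5.8]
grip_width: 1.0
```

```bash
python3 - <<'E'
from h import *
f=snap('side','side2')
crop('side2',190,130,310,230,6,'c5')
o=telemetry.observe();print(o['tcp_pos'],o['tcp_rot'],o['ft_force'],o['clock'])
E
```

```text
[ 470.72852507 -388.70413132   71.75507956] [-3.14138475  0.00433975  1.03797817] [-6.0018493  -3.58540789  4.68700958] 2.15
```

View pics/c5.png

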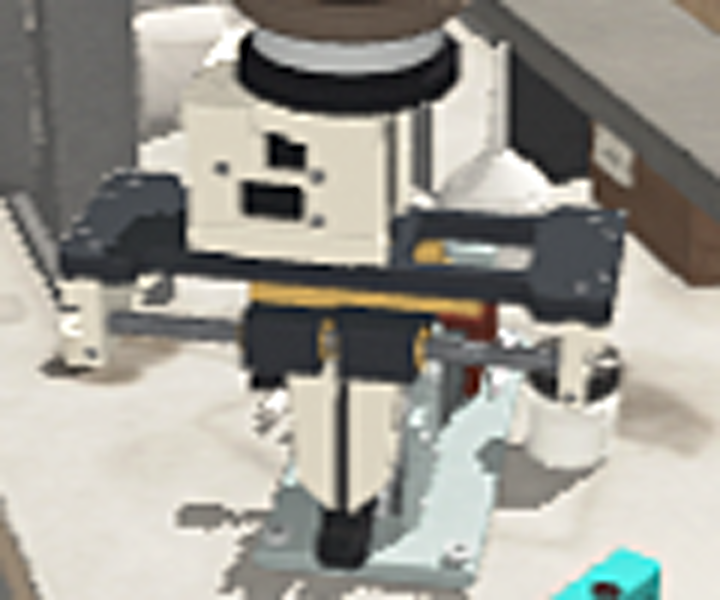

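Request:
servo_tool([
  [[0, 0, 0, 0, 0, 0.03, 0], [0, 0, 0, 0, 0, 0.06, 0]],
])

```text
clock: 2.35
tcp_pos: [471.2, -388.1, 63.0]
tcp_rot: [3.141, 0.004, 1.038]
ft_force: [-3.5, -2.3, 5.1]
grip_width: 0.5
```

Request:
servo_tool([
  [[0, 0, 0, 0, 0, 0.03, 0], [0, 0, 0, 0, 0, 0.04, 0]],
])

```text
clock: 2.55
tcp_pos: [471.8, -387.8, 59.0]
tcp_rot: [3.141, 0.004, 1.039]
ft_force: [-10.9, 0.7, 29.2]
grip_width: 0.3
```

Request:
servo_tool([
  [[0, 0, 0, 0, 0, -0.15, 0], [0, 0, 0, 0, 0, -0.3, 0], [0, 0, 0, 0, 0, -0.46, 0], [0, 0, 0, 0, 0, -0.46, 0], [0, 0, 0, 0, 0, -0.46, 0], [0, 0, 0, 0, 0, -0.46, 0]],
])

```text
clock: 3.15
tcp_pos: [472.1, -384.9, 123.9]
tcp_rot: [-3.14, 0.0, 1.041]
ft_force: [0.1, 0.3, -0.7]
grip_width: 0.4
```

```bash
python3 - <<'E'
from h import *
f=snap('wrist','wrist3');snap('side','side3');snap('top','top3')
crop('wrist3',150,0,350,250,2.4,'c6')
crop('top3',160,110,280,210,6,'c7')
o=telemetry.observe();print(o['tcp_pos'],o['tcp_rot'],o['ft_force'],o['clock'])
E
```

```text
[ 472.17981153 -384.64338577  123.47626429] [-3.13981759e+00 -4.40337553e-04  1.04150620e+00] [ 0.1747943  -0.26448227  0.38339946] 3.3
```

View pics/c6.png

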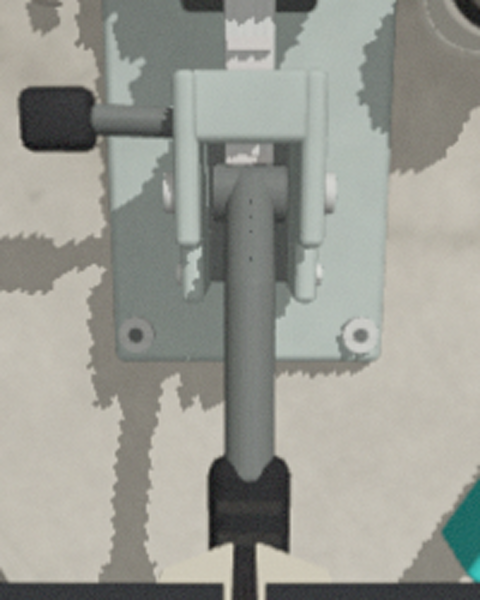

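View pics/c7.png

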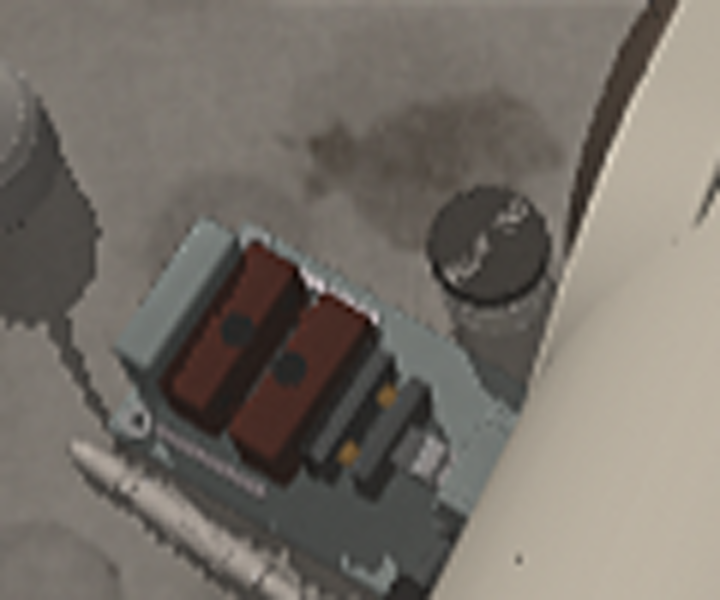

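Request:
servo_tool([
  [[0, 0, 0, 0, 0, 0.15, 0], [0, 0, 0, 0, 0, 0.25, 0], [0, 0, 0, 0, 0, 0.3, 0], [0, 0, 0, 0, 0, 0.3, 0]],
])

```text
clock: 3.7
tcp_pos: [472.1, -387.5, 78.6]
tcp_rot: [3.141, 0.002, 1.04]
ft_force: [-1.2, -6.1, 4.9]
grip_width: 0.3
```

Commanded z is now 79.5; going deeper in small steps.

Request:
servo_tool([
  [[0, 0, 0, 0, 0, 0.04, 0], [0, 0, 0, 0, 0, 0.06, 0], [0, 0, 0, 0, 0, 0.06, 0]],
])

```text
clock: 4.0
tcp_pos: [472.2, -387.3, 70.3]
tcp_rot: [3.141, 0.002, 1.04]
ft_force: [-1.3, -5.2, 5.8]
grip_width: 0.5
```

Request:
servo_tool([
  [[0, 0, 0, 0, 0, 0.03, 0], [0, 0, 0, 0, 0, 0.05, 0], [0, 0, 0, 0, 0, 0.065, 0], [0, 0, 0, 0, 0, 0.08, 0], [0, 0, 0, 0, 0, 0.08, 0]],
])

```text
clock: 4.5
tcp_pos: [473.1, -386.7, 60.8]
tcp_rot: [3.14, 0.003, 1.041]
ft_force: [-6.4, -0.5, 20.9]
grip_width: 0.4
```

Request:
servo_tool([
  [[0, 0, 0, 0, 0, -0.15, 0], [0, 0, 0, 0, 0, -0.3, 0], [0, 0, 0, 0, 0, -0.44, 0], [0, 0, 0, 0, 0, -0.44, 0], [0, 0, 0, 0, 0, -0.44, 0]],
])

```text
clock: 5.0
tcp_pos: [472.6, -384.3, 123.8]
tcp_rot: [-3.141, -0.0, 1.042]
ft_force: [-0.0, -0.4, -0.5]
grip_width: 0.3
```

```bash
python3 - <<'E'
from h import *
snap('top','top4')
crop('top4',160,110,280,210,6,'c8')
o=telemetry.observe();print(o['tcp_pos'],o['tcp_rot'],o['ft_force'],o['clock'])
E
```

```text
[ 472.08591328 -384.14572104  123.13717064] [-3.13938882e+00 -5.96690393e-04  1.04193800e+00] [-0.26478375 -0.30137814 -0.14380386] 5.05
```

View pics/c8.png

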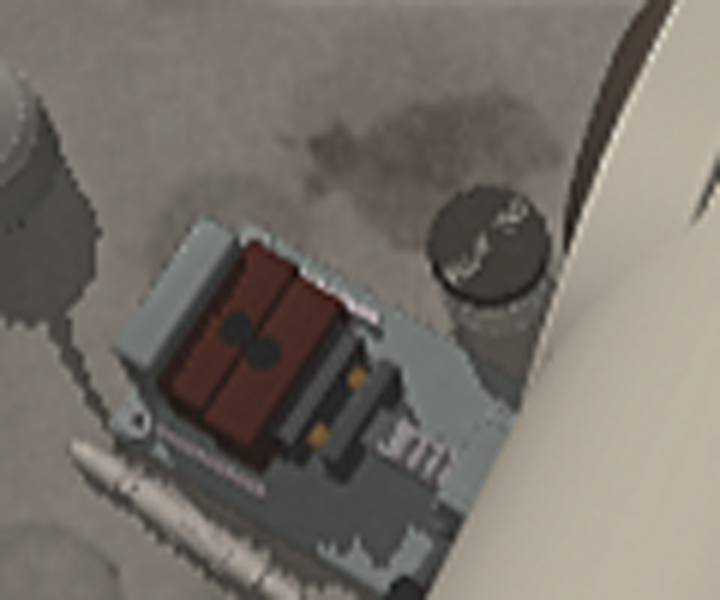

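Request:
servo_tool([
  [[0, 0, 0, 0, 0, 0.12, 0], [0, 0, 0, 0, 0, 0.2, 0], [0, 0, 0, 0, 0, 0.24, 0], [0, 0, 0, 0, 0, 0.24, 0]],
])

```text
clock: 5.45
tcp_pos: [471.3, -386.6, 87.2]
tcp_rot: [-3.14, 0.002, 1.04]
ft_force: [-2.7, -2.9, 6.6]
grip_width: 0.4
```

Request:
servo_tool([
  [[0, 0, 0, 0, 0, 0.02, 0], [0, 0, 0, 0, 0, 0.04, 0], [0, 0, 0, 0, 0, 0.04, 0]],
])

```text
clock: 5.75
tcp_pos: [471.0, -387.1, 81.5]
tcp_rot: [-3.14, 0.003, 1.04]
ft_force: [-2.3, -4.9, 5.4]
grip_width: 0.4
```

Commanded z 82.5.

Request:
servo_tool([
  [[0, 0, 0, 0, 0, 0.02, 0], [0, 0, 0, 0, 0, 0.04, 0], [0, 0, 0, 0, 0, 0.04, 0]],
])

```text
clock: 6.05
tcp_pos: [470.9, -387.3, 75.7]
tcp_rot: [-3.14, 0.003, 1.04]
ft_force: [-4.0, -4.0, 7.9]
grip_width: 0.6
```

Request:
servo_tool([
  [[0, 0, 0, 0, 0, 0.02, 0], [0, 0, 0, 0, 0, 0.04, 0], [0, 0, 0, 0, 0, 0.04, 0]],
])

```text
clock: 6.35
tcp_pos: [471.0, -386.9, 69.5]
tcp_rot: [-3.14, 0.002, 1.04]
ft_force: [-1.9, -4.2, 2.9]
grip_width: 0.7
```

Request:
servo_tool([
  [[0, 0, 0, 0, 0, 0.02, 0], [0, 0, 0, 0, 0, 0.04, 0], [0, 0, 0, 0, 0, 0.04, 0]],
])

```text
clock: 6.65
tcp_pos: [471.4, -386.4, 63.7]
tcp_rot: [-3.14, 0.002, 1.04]
ft_force: [-3.0, -3.2, 6.7]
grip_width: 0.5
```

Request:
servo_tool([
  [[0, 0, 0, 0, 0, 0.02, 0], [0, 0, 0, 0, 0, 0.04, 0], [0, 0, 0, 0, 0, 0.04, 0]],
])

```text
clock: 6.95
tcp_pos: [471.9, -386.4, 60.3]
tcp_rot: [-3.141, 0.003, 1.041]
ft_force: [-8.9, -1.1, 25.4]
grip_width: 0.7
```

Request:
servo_tool([
  [[0, 0, 0, 0, 0, -0.15, 0], [0, 0, 0, 0, 0, -0.3, 0], [0, 0, 0, 0, 0, -0.44, 0], [0, 0, 0, 0, 0, -0.44, 0], [0, 0, 0, 0, 0, -0.44, 0]],
])

```text
clock: 7.45
tcp_pos: [472.5, -384.2, 123.5]
tcp_rot: [-3.14, -0.001, 1.042]
ft_force: [-0.2, -0.4, -0.3]
grip_width: 0.4
```

```bash
python3 - <<'E'
from h import *
snap('top','top5')
crop('top5',160,110,280,210,6,'c9')
o=telemetry.observe();print(o['tcp_pos'],o['tcp_rot'],o['ft_force'],o['clock'])
E
```

```text
[ 472.01281344 -384.05766288  122.83857793] [-3.13910204e+00 -7.46688152e-04  1.04200221e+00] [ 0.21844802 -0.56448491 -0.26926209] 7.5
```

View pics/c9.png

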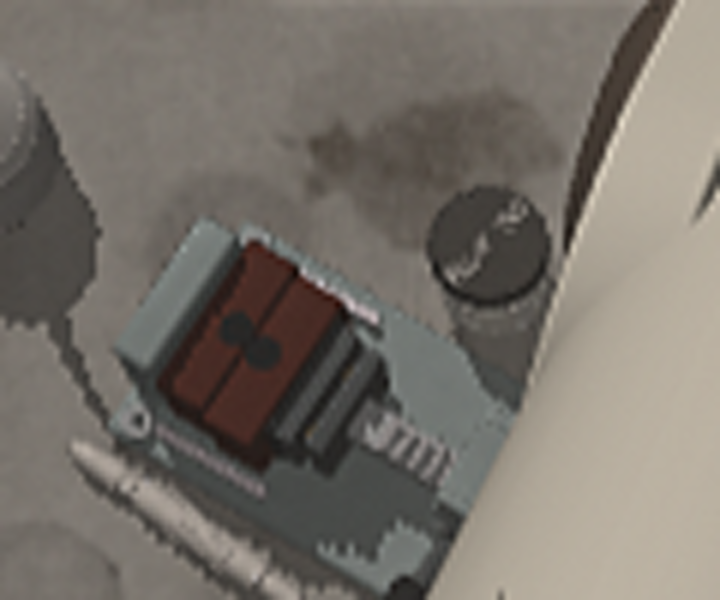

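The sprung plates at about (345,395) in the crop are now compressed. One more careful press will show whether the trigger has gone stiff.

Request:
servo_tool([
  [[0, 0, 0, 0, 0, 0.12, 0], [0, 0, 0, 0, 0, 0.17, 0], [0, 0, 0, 0, 0, 0.19, 0], [0, 0, 0, 0, 0, 0.21, 0], [0, 0, 0, 0, 0, 0.22, 0]],
])

```text
clock: 8.0
tcp_pos: [471.0, -386.0, 91.1]
tcp_rot: [-3.139, 0.002, 1.041]
ft_force: [-5.3, -1.9, 8.4]
grip_width: 0.4
```

Request:
servo_tool([
  [[0, 0, 0, 0, 0, 0.02, 0], [0, 0, 0, 0, 0, 0.03, 0], [0, 0, 0, 0, 0, 0.03, 0]],
])

```text
clock: 8.3
tcp_pos: [471.7, -385.7, 86.4]
tcp_rot: [-3.14, 0.001, 1.041]
ft_force: [-2.9, -3.2, 2.3]
grip_width: 0.6
```

Request:
servo_tool([
  [[0, 0, 0, 0, 0, 0.015, 0], [0, 0, 0, 0, 0, 0.03, 0], [0, 0, 0, 0, 0, 0.03, 0]],
])

```text
clock: 8.6
tcp_pos: [472.4, -385.5, 82.3]
tcp_rot: [-3.141, 0.001, 1.041]
ft_force: [-3.3, -4.1, 4.8]
grip_width: 0.1
```

Request:
servo_tool([
  [[0, 0, 0, 0, 0, 0.015, 0], [0, 0, 0, 0, 0, 0.03, 0], [0, 0, 0, 0, 0, 0.03, 0]],
])

```text
clock: 8.9
tcp_pos: [472.3, -385.8, 78.2]
tcp_rot: [-3.141, 0.001, 1.041]
ft_force: [-4.6, -3.6, 7.7]
grip_width: 0.5
```

Request:
servo_tool([
  [[0, 0, 0, 0, 0, 0.015, 0], [0, 0, 0, 0, 0, 0.03, 0], [0, 0, 0, 0, 0, 0.03, 0]],
])

```text
clock: 9.2
tcp_pos: [472.3, -385.8, 73.9]
tcp_rot: [-3.141, 0.001, 1.041]
ft_force: [-4.5, -4.0, 8.6]
grip_width: 0.4
```

Request:
servo_tool([
  [[0, 0, 0, 0, 0, 0.015, 0], [0, 0, 0, 0, 0, 0.025, 0], [0, 0, 0, 0, 0, 0.025, 0]],
])

```text
clock: 9.5
tcp_pos: [472.4, -385.9, 70.9]
tcp_rot: [-3.142, 0.002, 1.041]
ft_force: [-6.8, -2.4, 14.8]
grip_width: 0.1
```

```bash
python3 - <<'E'
from h import *
snap('top','top6')
crop('top6',160,110,280,210,6,'c10')
o=telemetry.observe();print(o['tcp_pos'],o['tcp_rot'],o['ft_force'],o['clock'])
E
```

```text
[ 472.40538413 -385.89281113   71.03202383] [3.14157583e+00 1.79303599e-03 1.04107749e+00] [-6.70474676 -2.92886187 14.21507701] 9.55
```

View pics/c10.png

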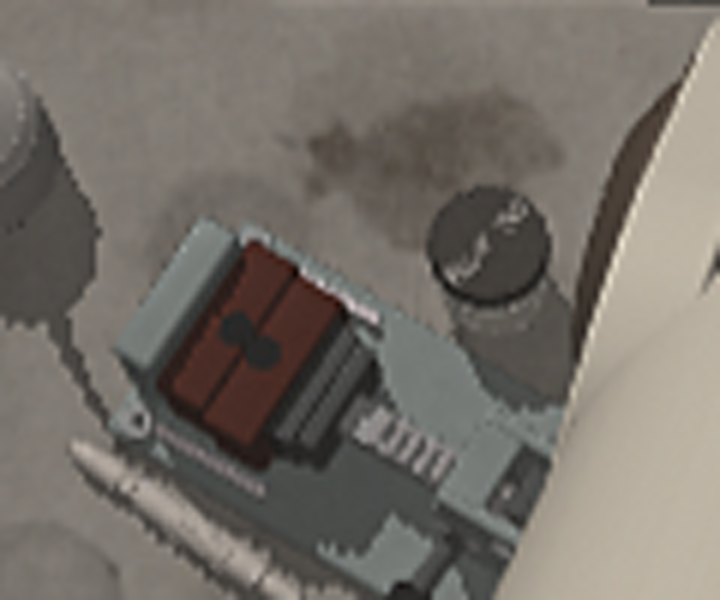

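Request:
servo_tool([
  [[0, 0, 0, 0, 0, 0.008, 0], [0, 0, 0, 0, 0, 0.013, 0], [0, 0, 0, 0, 0, 0.013, 0]],
])

```text
clock: 9.85
tcp_pos: [472.5, -385.9, 69.6]
tcp_rot: [3.141, 0.002, 1.041]
ft_force: [-8.4, -1.8, 17.0]
grip_width: 0.3
```

Request:
servo_tool([
  [[0, 0, 0, 0, 0, 0.008, 0], [0, 0, 0, 0, 0, 0.013, 0], [0, 0, 0, 0, 0, 0.013, 0]],
])

```text
clock: 10.15
tcp_pos: [472.5, -385.8, 68.0]
tcp_rot: [3.141, 0.002, 1.041]
ft_force: [-9.4, 0.5, 20.9]
grip_width: 0.3
```

Request:
servo_tool([
  [[0, 0, 0, 0, 0, -0.15, 0], [0, 0, 0, 0, 0, -0.3, 0], [0, 0, 0, 0, 0, -0.394, 0], [0, 0, 0, 0, 0, -0.394, 0], [0, 0, 0, 0, 0, -0.394, 0], [0, 0, 0, 0, 0, -0.394, 0], [0, 0, 0, 0, 0, -0.394, 0]],
])

```text
clock: 10.85
tcp_pos: [472.2, -384.4, 123.6]
tcp_rot: [-3.139, -0.001, 1.042]
ft_force: [-0.5, -0.7, 0.4]
grip_width: 0.2
```

```bash
python3 - <<'E'
from h import *
snap('top','top7');snap('wrist','wrist7');snap('side','side7')
a=cv2.imread('pics/top5.png')[110:210,160:280];b=cv2.imread('pics/top7.png')[110:210,160:280]
crop('top7',160,110,280,210,6,'c11');crop('side7',190,130,310,230,6,'c12')
f=load('wrist7');print(px(f,251,200))
o=telemetry.observe();print(o['tcp_pos'],o['tcp_rot'],o['ft_force'],o['clock'])
E
```

```text
[ 482.09292997 -366.07504988  100.49132421]
[ 472.52673697 -384.65626423  124.17750772] [-3.14043102e+00 -4.41949124e-04  1.04176939e+00] [ 0.00781284  0.7174333  -0.39543131] 11.0
```

View pics/c11.png

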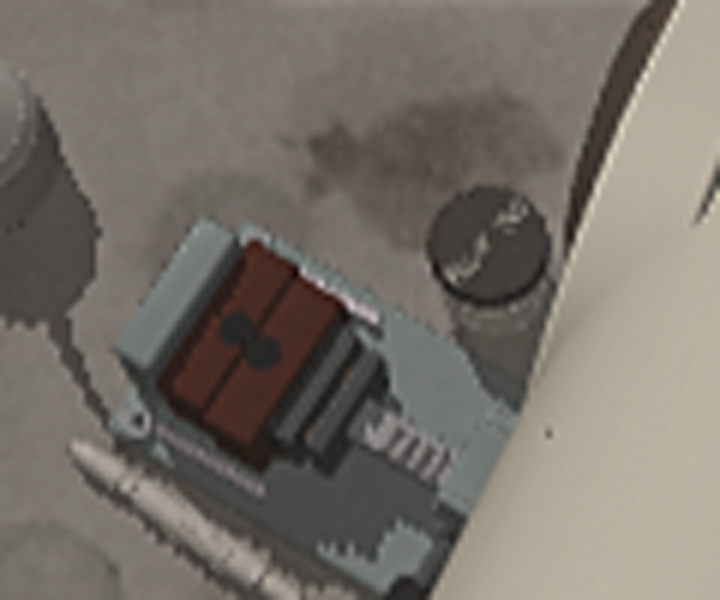

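View pics/c12.png

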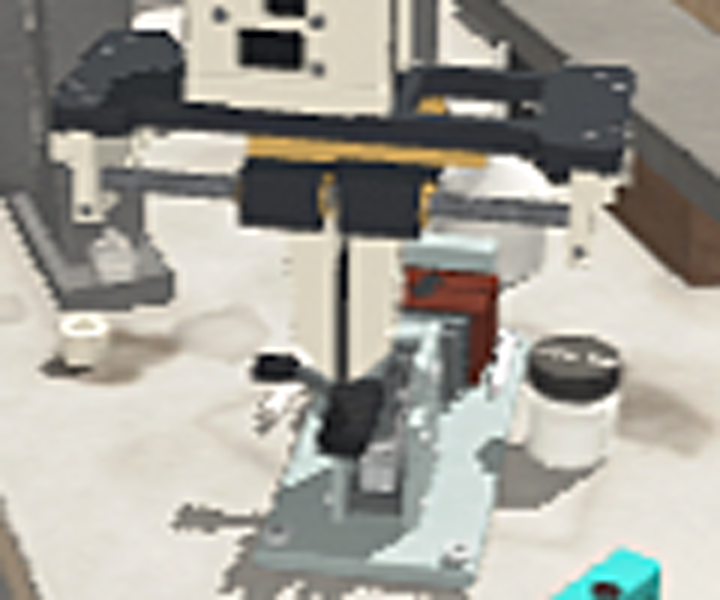

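Everything is as wanted: trigger up, halves shut and sprung plates still compressed. Next is the release lever, approached from above.

Request:
servo_tool([
  [[0, 0, 0, 0, 0, -0.15, 0], [0, 0, 0, 0, -0.353, -0.15, 0], [0, 0, 0, 0.35, -0.353, -0.15, 0], [0, 0, 0, 0.693, -0.353, -0.1, 0], [0, 0, 0, 0.693, -0.353, 0.1, 0], [0, 0, 0, 0.693, -0.353, 0.3, 0], [0, 0, 0, 0.693, -0.353, 0.3, 0], [0, 0, 0, 0.693, -0.353, 0.3, 0]],
])

```text
clock: 11.8
tcp_pos: [479.3, -268.4, 79.8]
tcp_rot: [-3.14, -0.0, 1.042]
ft_force: [1.1, 0.3, 1.5]
grip_width: 0.6
```

```bash
python3 - <<'E'
from h import *
snap('top','top8');snap('wrist','wrist8');snap('side','side8')
crop('wrist8',150,0,350,250,2.4,'c13');crop('side8',190,110,310,210,6,'c14')
o=telemetry.observe();print(o['tcp_pos'],o['tcp_rot'],o['ft_force'],o['clock'])
E
```

```text
[ 480.59451562 -269.45404861   81.43809677] [3.13900661e+00 1.14568179e-06 1.04078002e+00] [0.12052548 0.13240621 0.23205202] 11.95
```

View pics/c14.png

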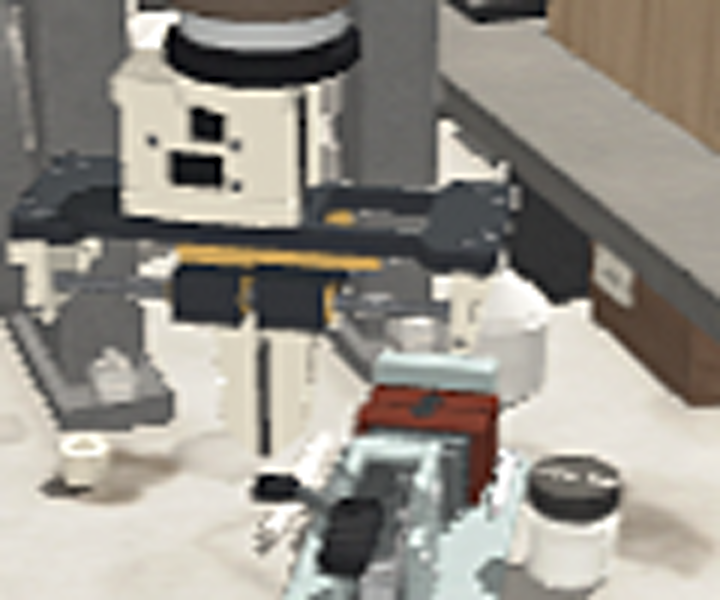

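View pics/wrist8.png

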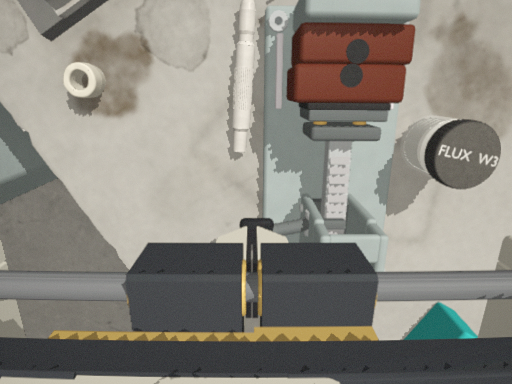

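View pics/top8.png

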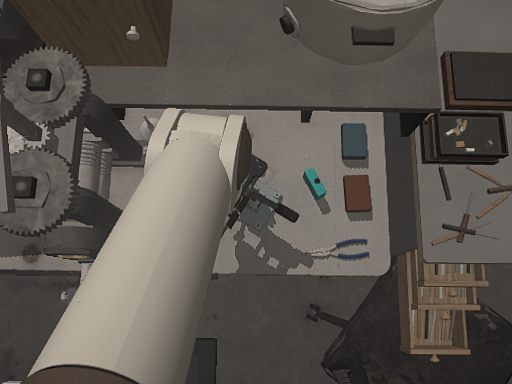

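```bash
python3 - <<'E'
from h import *
f=load('wrist8');o=np.array([524.8,-297.5]);c=np.array([.5046,.8634]);d=np.array([-c[1],c[0]])
for u,v in ((257,219),(241,219),(273,219)):
    p=px(f,u,v,57)[:2];print(p,(p-o)@c,(p-o)@d)
t=np.array([480.6,-269.5]);print((t-o)@c,(t-o)@d)
E
```

```text
[ 487.05180689 -262.3086876 ] 11.33644088376729 50.349326170278175
[ 479.18498369 -257.6997256 ] 11.34621968667039 59.46722354832465
[ 494.91933492 -266.92225329] 11.323042913141679 41.22849722061181
1.871880000000031 52.29107999999994
```

Request:
servo_tool([
  [[0, 0, 0, 0, 0, 0.08, 0], [0, 0, 0, 0, 0, 0.12, 0], [0, 0, 0, 0, 0, 0.14, 0], [0, 0, 0, 0, 0, 0.155, 0], [0, 0, 0, 0, 0, 0.155, 0]],
])

```text
clock: 12.45
tcp_pos: [478.6, -268.2, 56.1]
tcp_rot: [-3.14, 0.0, 1.042]
ft_force: [-3.3, 1.1, 1.9]
grip_width: 0.4
```

Commanded z is about 57. Continuing down gently.

Request:
servo_tool([
  [[0, 0, 0, 0, 0, 0.01, 0], [0, 0, 0, 0, 0, 0.02, 0], [0, 0, 0, 0, 0, 0.02, 0]],
])

```text
clock: 12.75
tcp_pos: [479.1, -268.3, 53.4]
tcp_rot: [-3.141, 0.0, 1.042]
ft_force: [-3.7, 1.0, 3.8]
grip_width: 0.1
```

```bash
python3 - <<'E'
from h import *
snap('wrist','wrist9')
o=telemetry.observe();print(o['tcp_pos'],o['tcp_rot'],o['ft_force'],o['clock'])
E
```

```text
[ 479.11099598 -268.23480513   53.50048987] [-3.14056588e+00  1.25263720e-04  1.04174307e+00] [-4.84851446  1.72767882  4.19313375] 12.8
```

View pics/wrist9.png

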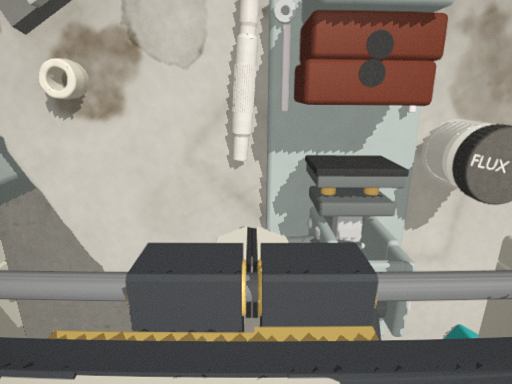

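The jaw has slid back, with its face at about (355,165) and clear of the mould. I'll hold the lever down longer so it gets all the way home.

Request:
servo_tool([
  [[0, 0, 0, 0, 0, 0.013, 0], [0, 0, 0, 0, 0, 0.013, 0], [0, 0, 0, 0, 0, 0.013, 0], [0, 0, 0, 0, 0, 0.013, 0], [0, 0, 0, 0, 0, 0.013, 0], [0, 0, 0, 0, 0, 0.013, 0], [0, 0, 0, 0, 0, 0.013, 0], [0, 0, 0, 0, 0, 0.013, 0], [0, 0, 0, 0, 0, 0.013, 0], [0, 0, 0, 0, 0, 0.013, 0]],
])

```text
clock: 13.8
tcp_pos: [479.2, -268.2, 51.7]
tcp_rot: [-3.141, 0.0, 1.042]
ft_force: [-5.2, 2.4, 4.5]
grip_width: 0.2
```

```bash
python3 - <<'E'
from h import *
snap('wrist','wrist10')
f=load('wrist10')
o=np.array([524.8,-297.5]);c=np.array([.5046,.8634]);d=np.array([-c[1],c[0]])
im=f['img'];crop('wrist10',260,0,460,250,2.4,'c15')
for v in range(150,215,4):
    p=px(f,356,v);print(v,((p[:2]-o)@c).round(1),p[2].round(1),im[v,356])
E
```

```text
150 48.1 10.0 [132 137 132]
154 45.8 10.6 [192 200 195]
158 45.3 20.4 [51 51 48]
162 45.4 31.5 [52 53 50]
166 45.5 41.7 [53 54 49]
170 45.0 48.5 [65 62 60]
174 43.7 51.0 [72 71 65]
178 41.0 48.4 [128 132 127]
182 39.2 48.9 [126 132 127]
186 37.2 49.1 [123 130 123]
190 27.5 24.0 [69 69 69]
194 27.3 31.0 [71 74 70]
198 27.1 37.2 [101 106 105]
202 27.2 44.1 [104 108 104]
206 26.3 47.6 [128 133 128]
210 24.4 48.1 [128 133 127]
214 22.2 48.1 [117 121 117]
```

View pics/c15.png

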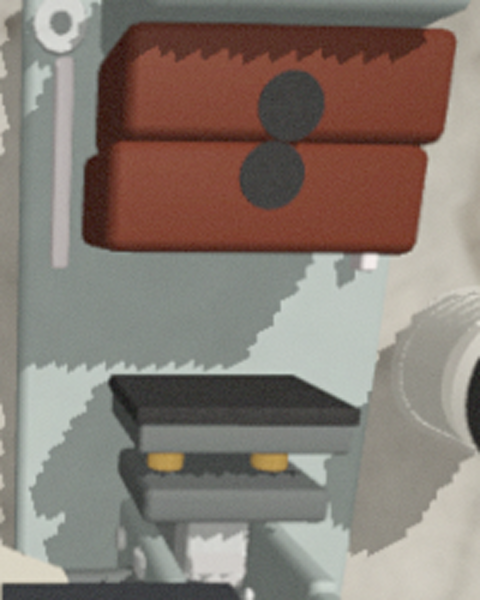

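The jaw face measures 45.4 mm ahead of the clamp origin, which is home, and the mould is shut. Lifting straight off.

Request:
servo_tool([
  [[0, 0, 0, 0, 0, -0.08, 0], [0, 0, 0, 0, 0, -0.2, 0], [0, 0, 0, 0, 0, -0.45, 0], [0, 0, 0, 0, 0, -0.7, 0], [0, 0, 0, 0, 0, -0.7, 0], [0, 0, 0, 0, 0, -0.7, 0]],
])

```text
clock: 14.45
tcp_pos: [481.3, -269.5, 158.6]
tcp_rot: [3.136, 0.0, 1.042]
ft_force: [-0.1, 0.6, -0.9]
grip_width: 0.3
```

```bash
python3 - <<'E'
from h import *
snap('wrist','wrist11')
s=telemetry.observe();print(s['tcp_pos'],s['ft_force'],s['clock'])
E
```

```text
[ 480.18687078 -269.02742053  157.26332378] [-0.50041521  0.83402364 -0.06413345] 14.5
```

View pics/wrist11.png

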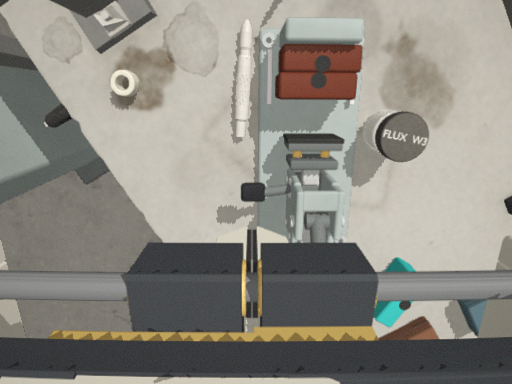

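```bash
python3 - <<'E'
from h import *
f=load('wrist11');o=np.array([524.8,-297.5]);c=np.array([.5046,.8634])
for u,v in ((300,97),(300,72),(300,70),(300,46),(300,42),(313,148),(313,139),(252,190)):
    p=px(f,u,v);print(u,v,((p[:2]-o)@c).round(1),p[2].round(1))
print([ (v,((px(f,300,v)[:2]-o)@c).round(1),px(f,300,v)[2].round(1)) for v in range(38,106,3)])
manip.finish_job()
E
```

```text
300 97 77.0 49.5
300 72 95.2 49.9
300 70 96.6 49.6
300 46 113.3 50.6
300 42 115.6 53.8
313 148 37.5 47.9
313 139 44.9 49.3
252 190 5.3 57.7
[(38, np.float64(117.4), np.float64(60.4)), (41, np.float64(115.6), np.float64(59.0)), (44, np.float64(114.7), np.float64(50.4)), (47, np.float64(112.8), np.float64(49.6)), (50, np.float64(110.6), np.float64(50.6)), (53, np.float64(108.5), np.float64(50.7)), (56, np.float64(106.4), np.float64(51.2)), (59, np.float64(104.2), np.float64(52.0)), (62, np.float64(102.1), np.float64(51.6)), (65, np.float64(100.1), np.float64(50.8)), (68, np.float64(98.0), np.float64(51.0)), (71, np.float64(96.0), np.float64(48.1)), (74, np.float64(93.8), np.float64(50.1)), (77, np.float64(91.6), np.float64(51.0)), (80, np.float64(89.4), np.float64(50.5)), (83, np.float64(87.3), np.float64(50.3)), (86, np.float64(85.1), np.float64(51.4)), (89, np.float64(82.9), np.float64(51.8)), (92, np.float64(80.7), np.float64(50.7)), (95, np.float64(78.5), np.float64(50.9)), (98, np.float64(76.3), np.float64(51.5)), (101, np.float64(73.0), np.float64(10.5)), (104, np.float64(70.4), np.float64(10.1))]
the job is handed in; nothing more can be done
```

The mould is shut, the jaw is back home, and I handed the job in at about 14.5 s of the 54 s allowed. No verdict was reported.

**Pumping:** I pressed the trigger four times, letting it right up in between. On the fourth press it stopped short of full travel and went stiff, at about 21 N. The jaw's sprung plates stayed compressed against the mould after I let the trigger up.

**Release:** I held the release lever down for over a second until the jaw was home, then lifted straight off.

**Last checks:**
- **Jaw:** its face read about 45 mm ahead of the clamp's origin, which is home.
- **Mould:** the two halves together spanned about 76 to 115 mm along the clamp. They were upright and against the fixed jaw, with no gap I could measure.
- **Levers:** the release paddle was back up at about 57 mm. The trigger is largely hidden behind the gripper in the last picture. It was up (grip at about 100 mm) after the fourth press and I did not touch it again.
- **Robot:** the force reading was about zero, so it was touching nothing.
- **Bystanders:** the pin vice and flux jar look unmoved in the pictures. I did not measure any of the bystanders' positions at the end, and the brown mould was only partly in view.

No check failed or disagreed with another. I judged the squeeze from the compressed plates and the trigger force, as I had no direct jaw force reading.

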